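# Turn the filter turret to blue and start the reading

## Robot

A 7-joint arm with a two-finger parallel gripper is mounted at the origin on the work surface. World frame = base frame: x ahead of the robot, y to its left, z up, the work surface at z = 0. Lengths are in m, angles in rad, forces in N, time in s.
With the tool pointing down it reaches from about 0.425 to 0.875 m from the base axis. Payload 4.7 kg.
Tool frame: the origin (TCP) lies midway between the tips of the shut fingers; the grasp point (between the pads) lies arm.grip_point_offset behind it (arm.grip_point_offset is the distance from the TCP to the grasp point, in m); z points along the fingers, y is the line along which they close (so a half turn about z gives the same grasp; the last joint's range is limited). The gripper opens to 85 mm and grips with 20 to 120 N. Pads are 22 mm wide; open, the fingers measure 114 mm over their backs; the gripper's body (76 mm by 85 mm) begins 54 mm behind the grasp point. The pads swing forward as they close: fully open they stand 13 mm farther back than shut.
Start: joints at [-1.247, 0.321, -0.07, 1.45, 0.023, 1.371, -0.057], TCP at [0.198, 0.619, 0.201] pointing down, gripper open.
Joint ranges: [-2.86, 2.86], [-0.3, 2.09], [-1.38, 1.24], [0.06, 2.45], [-1.56, 4.7], [0.09, 2.05], [-2.69, 2.69]. Speed limits (rad/s): [2.57, 2.57, 3.14, 3.14, 3.14, 3.14, 3.14].

## Interface

Orientations are given as [roll, pitch, yaw] about the fixed x, y, z axes, in that order (R = Rz(yaw) Ry(pitch) Rx(roll)).
In Python, from workcell import arm gives the robot as it stands.
- The arm moves only by the tool carry_out, never from a script. Its argument "commands" is a list of rows, each a list of 7 numbers: the shift along the tool's x, y, z in cm, then the turn, a rotation vector about the tool's x, y, z in rad, then the closure, from 0 (fully open) to 1 (shut). In form: [[dx, dy, dz, rx, ry, rz, gripper], ...]. A call has exactly 8 rows; each row shifts and turns the commanded pose from where the row before left it, along the tool's axes as they then stand; what a row does not reach is not made up. A row lasts 1/8 s, in which the tool goes at most 62.5 mm and 10.7 degrees, less where a joint would pass 70% of its speed; a pose out of reach is approached as far as the arm can. A call with a gripper value outside its range is refused whole. The fingers move at their own pace and stop on an object; "grip_force" is the grip in N (left out, the last holds). Time passes only in rows, so rows that do not move let the fingers close, or fill a call up. It gives the time, the measured TCP pose, the force, the opening and the grip force at its end, in the units of the state.
- arm.get_obs(): the state, without advancing time (a new reading comes with each control period).
- arm.read_camera(name): name is "scene" or "top" or "wrist"; returns the picture (420x560x3 uint8, red, green, blue); there is no depth.
- arm.calibration(name): a dict with "camera_matrix" (3x3 intrinsics, pixels), "world_from_camera" (4x4, takes a point from camera to world coordinates). Camera axes: x right, y down, z forward; pixel columns grow to the right and rows downward; lengths in m; the calibration is good to about 2 mm. A picture is of the moment at which its call begins: read the wrist's pose just before it. calibration takes no time and is no camera call; for the wrist camera it gives the pose at the moment of the call.
- arm.job_done(): hands the job in; it is judged then, once.
The state is a dict: "time_s": time; "qpos": joint angles; "joint_velocities": joint speeds; "joint_torque": joint torques, N m; "eef_pos": TCP position; "tcp_rot": TCP orientation; "ft_force": force on the tool from outside, world axes, zero at the start; "torque": the same for the moment, N m; "gripper_width": finger opening in m; "gripper_force": force on a finger pad.
Only numpy, scipy, OpenCV 4.12 (cv2) and the standard library are available. Lean on these libraries where they do the work, as an engineer would, in place of code of your own. Each camera call takes 0.05 s, during which the arm holds its last target. There are 200 camera calls.

## Task

On the white filter photometer, gently push the upright tabs of the black turret with a fingertip, without gripping it, until the blue filter is centred in line with the flat red pointer, and stop it there. Then press the orange start button fully down and let it come back up, leaving the blue filter at the pointer. Do not shift the photometer or disturb anything else on the bench.

Things in the scene. Friction and masses are not known exactly. Their poses are not given: they have to be found in the camera images.
- photometer: White bench instrument, 210 (x) x 340 (y) x 80 mm high, 3 kg, loose on rubber feet. Origin: centre of its underside; x to its back, y to its left, z up. On its flat deck: turret axis at (0, -60) mm, start button at (-45, 115) mm, flat display at (45, 78) mm, and at (-91, -60) mm a flat red pointer, 3 mm high, its tip towards the turret axis.
- turret_axis (a point): Centre of the turret's top face (98 mm above the bench). Black disc, radius 74 mm, 12 mm thick, on a vertical axis; hub of radius 13 mm rises 24 mm above it. Five flat round windows, 31 mm across, centred 48 mm from the axis, 72 degrees apart; from above, counter-clockwise: blue, yellow, red, white, green. Turns with the turret: its x axis points to blue.
- tab (a point): Top middle of one of the five equal upright radial aluminium tabs, that midway between blue and yellow; one stands midway between each two neighbouring windows (36 degrees either side of each). 6 mm thick, from 58 to 92 mm from the axis, up to 28 mm above the disc's top; this point is 75 mm from the axis.
- blue_filter (a point): Centre of the blue window on the turret's top face, 48 mm from the axis.
- pointer_spot (a point): Point fixed to the photometer, 48 mm from the turret axis straight towards the red pointer, at the height of the turret's top face: the blue window's centre belongs here.
- turret (a joint): Angle of the turret, rad, growing counter-clockwise from above; it can be turned either way (limits plus or minus 12 rad). At 0 blue is directly opposite the pointer, at plus or minus pi it is at the pointer. No clicks: friction of about 0.1 N m (1.3 N at a tab) holds it wherever it is left.
- start (a joint): Travel of the orange start button in m: 0 up, 0.006 fully down; spring return, about 5 N fully down.
- start_top (a point): Centre of the top face of the orange round start button (radius 16 mm), on a grey housing on the photometer's deck; it is pressed straight down.
- sample_jar: Small jar with blue cap, radius 20 mm, 48 mm high, standing loose on the photometer's deck near its back left corner. Origin: centre of its underside. Leave alone.
- reagent_bottle: Amber bottle with white cap, radius 30 mm, 130 mm high, on the bench to the right of the photometer. Origin: centre of its underside. Leave alone.
- tape_roll: Yellow roll of tape lying flat, radius 36 mm, 22 mm high. Origin: centre of its underside. Leave alone.
- marker_pen: White marker pen with black cap, 127 mm long, 12 mm thick, lying behind the photometer. Origin: under its middle. Leave alone.
- thermometer: Black hand-held thermometer lying flat, 130 x 55 x 24 mm, to the right of the photometer's front. Origin: centre of its underside. Leave alone.

How it is judged:
On the way, in this order (a step that is already met when the one before it is completed fails the run):
1. the blue filter stands still at the pointer (horizontal distance between blue_filter and pointer_spot below 0.006 m and velocity of joint turret between -0.05 and 0.05 rad/s), for 0.3 s.
2. the start button is pressed down (value of joint start above 0.0045 m and horizontal distance between blue_filter and pointer_spot below 0.006 m), for 0.05 s.
At the end, for the whole second after the job is handed in: The blue window's centre is within 6 mm (about 7 degrees) of its place at the pointer and the turret at rest, the start button has been pressed and is up again, the photometer is within 15 mm of where it stood, and everything else stands where it was (within 25 to 30 mm) (all of step 1 and value of joint start below 0.002 m and distance of photometer from where it was at the start of the episode below 0.015 m and linear speed of photometer below 0.01 m/s and distance of sample_jar from where it was at the start of the episode below 0.025 m and distance of each of reagent_bottle, tape_roll, marker_pen, thermometer from where it was at the start of the episode below 0.03 m); the robot touches nothing.
It fails at once if the start button is pressed while the blue filter is not at the pointer (value of joint start above 0.003 m and horizontal distance between blue_filter and pointer_spot above 0.008 m).
It fails at once if the turret is gripped or pushed hard (over 20 N) (contact force between the fingers and turret above 20 N).
It fails at once if the photometer is shifted, lifted or tipped (distance of photometer from where it was at the start of the episode above 0.015 m or angle between photometer's own z axis and vertical above 0.08 rad).
It fails at once if something else on the bench is moved, lifted or carried (distance of sample_jar from where it was at the start of the episode above 0.025 m or distance of any of reagent_bottle, tape_roll, marker_pen, thermometer from where it was at the start of the episode above 0.03 m).
It also fails if it takes over 51 s, if anything falls off the work surface, if the arm or the gripper's body presses on something with over 40 N, if the wrist force passes 120 N, or if a joint passes its speed limit or range.

## Working session

There is one attempt and no reset: what is moved stays moved. The work goes in short steps, Python scripts to look and compute and a tool call to move; the robot and the scene stay as the last step left them, time stands still between calls to the robot, and variables do not carry over. Pictures are saved under pics/ and viewed, at most 10 in all, crops included, and the job is handed in when it is done.

Besides the shell and the picture viewer there is one more tool, called after "Emit:" as a command line: name --pt "numbers of a row" for each row, then --argument value for the rest. carry_out: Moves the arm, as the interface text tells. Its arguments: {"type":"object","properties":{"commands":{"type":"array"},"grip_force":{"type":"number"}},"required":["commands"]}

```bash
mkdir -p pics; ls; python3 - <<'E'
from workcell import arm
import cv2
print(arm.grip_point_offset, arm.get_obs())
for n in ("top","scene"):
    print(n,arm.calibration(n)); cv2.imwrite(f"pics/{n}0.png",arm.read_camera(n)[:,:,::-1])
E
```

```text
pics
0.0187 {'time_s': 0.0, 'qpos': array([-1.24689856,  0.32187979, -0.07006996,  1.45166722,  0.02261963,
        1.37081407, -0.05687186]), 'joint_velocities': array([-1.78167275e-04, -5.78199590e-04,  1.48821779e-05,  3.87517817e-04,
       -7.45854708e-04, -9.63149037e-04,  1.80925480e-04]), 'joint_torque': array([-1.49908005e-04, -4.93589115e+01, -3.82045219e-01, -3.14328468e+01,
        1.31805934e-02,  1.13263156e-02,  2.90191747e-05]), 'eef_pos': array([0.19804557, 0.61846277, 0.19959049]), 'tcp_rot': array([-3.13961482e+00,  1.22088165e-04,  2.83184345e+00]), 'ft_force': array([ 0.26187224, -0.43635672, -0.53740963]), 'torque': array([-0.01135763,  0.03996324,  0.00969468]), 'gripper_force': 0.0, 'gripper_width': 0.08555928505870426}
top {'camera_matrix': array([[538.41540445,   0.        , 275.23236831],
       [  0.        , 538.41540445, 209.55224975],
       [  0.        ,   0.        ,   1.        ]]), 'world_from_camera': array([[ 0.04043126, -0.97652964,  0.21155421,  0.30121162],
       [-0.99916617, -0.04071793,  0.00300289,  0.06422625],
       [ 0.00568164, -0.21149922, -0.97736165,  1.15730467],
       [ 0.        ,  0.        ,  0.        ,  1.        ]])}
scene {'camera_matrix': array([[394.20654593,   0.        , 278.87465326],
       [  0.        , 394.20654593, 208.35622968],
       [  0.        ,   0.        ,   1.        ]]), 'world_from_camera': array([[ 0.87153088,  0.31696624, -0.37412075,  0.90875962],
       [ 0.49018835, -0.54418712,  0.68086398, -0.58089172],
       [ 0.01221921, -0.77678362, -0.62964903,  0.70110877],
       [ 0.        ,  0.        ,  0.        ,  1.        ]])}
```

View pics/top0.png

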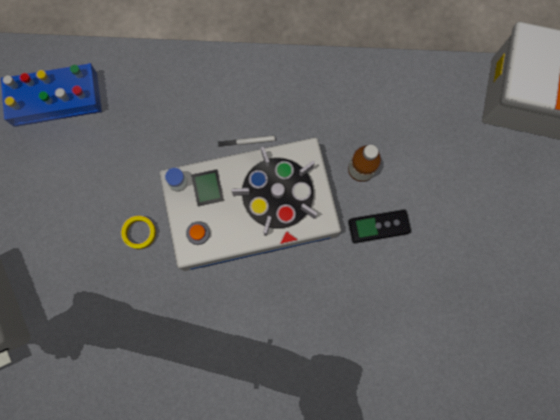

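View pics/scene0.png

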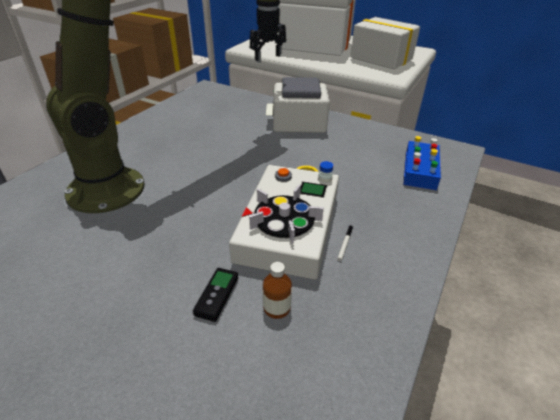

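The top view shows the turret hub near (278,190), blue near (258,180), the red pointer near (289,238) and the orange button near (197,232). In the scene view the bottle stands behind the right end of the photometer and the pen behind it. Next I'll measure.

```bash
cat > h.py <<'E'
from workcell import arm
import cv2, numpy as np
def ray(n,uv,z,cal=None):
    c=cal or arm.calibration(n); T=c["world_from_camera"]
    d=T[:3,:3]@np.linalg.solve(c["camera_matrix"],[uv[0],uv[1],1.]); o=T[:3,3]
    return (o+d*(z-o[2])/d[2])[:2]
R={'blue':((105,90,50),(125,255,255)),'yellow':((20,120,90),(35,255,255)),'green':((55,120,50),(85,255,255)),'red':((0,150,60),(6,255,255)),'orange':((6,150,90),(15,255,255)),'redb':((172,150,60),(180,255,255))}
def blobs(im,name,box,amin=15):
    h=cv2.cvtColor(im,cv2.COLOR_RGB2HSV); m=cv2.inRange(h,*map(np.array,R[name]))
    if name=='red': m|=cv2.inRange(h,*map(np.array,R['redb']))
    k=np.zeros_like(m); x0,y0,x1,y1=box; k[y0:y1,x0:x1]=1
    n,_,s,c=cv2.connectedComponentsWithStats(m*k)
    return [(c[i].round(1),s[i,4]) for i in range(1,n) if s[i,4]>=amin]
def turret(im,name='top',box=(235,145,330,250)):
    "window centres on z=.098"
    return {c:[(ray(name,p,.098).round(4),p,a) for p,a in blobs(im,c,box)] for c in('blue','yellow','green','red')}
E
python3 - <<'E'
from h import *
im=arm.read_camera('top')
for k,v in turret(im).items(): print(k,v)
for p,a in blobs(im,'orange',(180,215,215,250)): print('btn',p,a,ray('top',p,.1))
for p,a in blobs(im,'red',(275,228,302,250)): print('ptr',p,a,ray('top',p,.083))
for p in [(258,180)]: pass
h=cv2.cvtColor(im,cv2.COLOR_RGB2HSV)
m=((h[:,:,2]>110)&(h[:,:,1]<60)).astype(np.uint8); m[:135]=0;m[270:]=0;m[:,:150]=0;m[:,345:]=0
n,l,s,c=cv2.connectedComponentsWithStats(m); i=1+s[1:,4].argmax()
cs,_=cv2.findContours((l==i).astype(np.uint8),0,2)
r=cv2.minAreaRect(cs[0]);print(r); print([ray('top',p,.08).round(4) for p in cv2.boxPoints(r)], ray('top',r[0],.08))
cv2.imwrite('pics/crop.png',cv2.resize(im[130:280,150:350,::-1],(800,600),interpolation=cv2.INTER_CUBIC))
E
```

```text
blue [(array([0.5935, 0.1056]), array([257.8, 178.6]), np.int32(143))]
yellow [(array([0.5373, 0.1013]), array([258.6, 205.6]), np.int32(166))]
green [(array([0.6152, 0.053 ]), array([284. , 169.4]), np.int32(128))]
red [(array([0.5239, 0.0468]), array([285.4, 213.2]), np.int32(147)), (array([0.474 , 0.0406]), array([287.6, 237.8]), np.int32(79))]
btn [196.9 231.8] 185 [0.47832156 0.22137227]
ptr [287.6 237.8] 79 [0.47648887 0.04022042]
((245.3252716064453, 198.79751586914062), (105.59935760498047, 171.39442443847656), 77.27564239501953)
[array([0.6158, 0.3314]), array([ 0.7137, -0.0143]), array([ 0.4945, -0.0668]), array([0.4042, 0.2659])] [0.55443688 0.1298708 ]
```

View pics/crop.png

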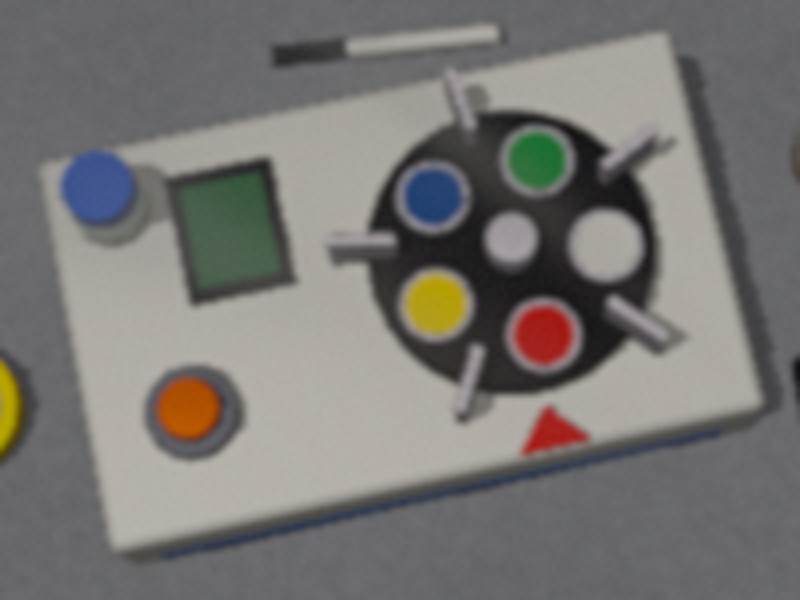

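The crop shows all five windows clearly, the deck corners and the pointer below the turret. I'll fit the axis, the blue angle and the photometer yaw.

```bash
cat > fit.py <<'E'
from h import *
def fit():
    w=turret(arm.read_camera('top')); A=[];b=[]
    # centre + 48mm*(cos(t+k72)): linear in cx,cy,c,s
    for c,k in(('blue',0),('yellow',1),('red',2),('green',4)):
        if not w[c]: continue
        p=max(w[c],key=lambda q:q[2])[0]; a=np.deg2rad(72*k); C,S=np.cos(a),np.sin(a)
        A+=[[1,0,C,-S],[0,1,S,C]]; b+=list(p)
    x,r,*_=np.linalg.lstsq(np.array(A),np.array(b),rcond=None)
    return x[:2],np.hypot(*x[2:]),np.degrees(np.arctan2(x[3],x[2])),np.array(A)@x-b
E
python3 - <<'E'
from fit import *
ax,r,t,res=fit(); print('axis',ax,'r',r,'blue deg',t,'res mm',(res*1e3).round(1))
cr=[ray('top',(150+u/4,130+v/4),.08) for u,v in((40,165),(667,33),(762,402),(115,550))]
L=[np.linalg.norm(cr[i]-cr[(i+1)%4]) for i in range(4)];print('sides',L)
d=(cr[0]-cr[1]+cr[3]-cr[2]); yaw=np.degrees(np.arctan2(d[1],d[0]))-90
d2=cr[0]-cr[3]+cr[1]-cr[2]; print('yaw',yaw,np.degrees(np.arctan2(d2[1],d2[0])))
c=np.mean(cr,0); y=np.deg2rad(yaw); Rm=np.array([[np.cos(y),-np.sin(y)],[np.sin(y),np.cos(y)]])
print('c',c,'axis by corners',c+Rm@[0,-.06],'btn',c+Rm@[-.045,.115])
b=ax+Rm@[-.045,.175]; print('btn from axis',b)
p=np.array([.4765,.0402])-ax; print('ptr',np.degrees(np.arctan2(p[1],p[0])),np.linalg.norm(p))
for z in(.085,.09,.095,.1,.105): print(z,ray('top',(196.9,231.8),z)-b)
s=arm.read_camera('scene'); q=blobs(s,'orange',(265,160,300,185),6); print(q)
T=arm.calibration('scene')
for z in (.085,.09,.095,.1,.105,.11):
    for P,a in q: print(z,ray('scene',P,z)-ray('top',(196.9,231.8),z))
E
```

```text
axis [0.56832468 0.06468441] r 0.04798287801955818 blue deg 58.061757906772876 res mm [ 0.2 -0.2 -0.1  0.1 -0.  -0.1 -0.1  0.2]
sides [np.float64(0.3348623399221222), np.float64(0.20239170031830614), np.float64(0.33403940972264484), np.float64(0.2051486641311116)]
yaw 15.118113275006763 15.293995271699535
c [0.55046895 0.12122654] axis by corners [0.56611753 0.06330313] btn [0.47703327 0.22050998]
btn from axis [0.47924042 0.22189126]
ptr -165.0698470552025 0.0950329293675807
0.085 [0.00159381 0.00171044]
0.09 [0.00075625 0.00096729]
0.095 [-8.13012541e-05  2.24146762e-04]
0.1 [-0.00091886 -0.000519  ]
0.105 [-0.00175641 -0.00126214]
[(array([283. , 171.8]), np.int32(68))]
0.085 [-0.00794008  0.00940586]
0.09 [-0.00356529  0.00354384]
0.095 [ 0.00080951 -0.00231817]
0.1 [ 0.00518431 -0.00818019]
0.105 [ 0.00955911 -0.0140422 ]
0.11 [ 0.01393391 -0.01990421]
```

Emit:
carry_out --pt "-3.726 -2.449 0 0 0 0 1" --pt "-3.726 -2.449 0 0 0 0 1" --pt "-3.726 -2.449 0 0 0 0 1" --pt "-3.726 -2.449 0 0 0 0 1" --pt "-3.726 -2.449 0 0 0 0 1" --pt "-3.726 -2.449 0 0 0 0 1" --pt "-3.726 -2.449 0 0 0 0 1" --pt "-3.726 -2.449 0 0 0 0 1"

```text
time_s: 1.25
eef_pos: [0.4231, 0.3403, 0.2008]
tcp_rot: [3.141, 0.0, 2.832]
ft_force: [0.7, -0.2, -0.7]
gripper_width: -0.0003
gripper_force: 0.0
```

Emit:
carry_out --pt "-3.726 -2.449 0 0 0 0 1" --pt "-3.726 -2.449 0 0 0 0 1" --pt "-3.726 -2.449 0 0 0 0 1" --pt "-3.726 -2.449 0 0 0 0 1" --pt "-3.726 -2.449 0 0 0 0 1" --pt "-3.726 -2.449 0 0 0 0 1" --pt "-3.726 -2.449 0 0 0 0 1" --pt "-3.726 -2.449 0 0 0 0 1"

```text
time_s: 2.25
eef_pos: [0.6473, 0.0632, 0.2007]
tcp_rot: [3.141, -0.0, 2.832]
ft_force: [0.1, -0.7, -0.6]
gripper_width: -0.0002
gripper_force: 0.0
```

Emit:
carry_out --pt "0 0 0 0 0 0.164 1" --pt "0 0 0 0 0 0.164 1" --pt "0 0 0 0 0 0.164 1" --pt "0 0 0 0 0 0.164 1" --pt "0 0 0 0 0 0.164 1" --pt "0 0 0 0 0 0.164 1" --pt "0 0 0 0 0 0.164 1" --pt "0 0 0 0 0 0.164 1"

```text
time_s: 3.25
eef_pos: [0.6464, 0.0643, 0.2006]
tcp_rot: [-3.141, -0.0, 1.515]
ft_force: [-0.2, 0.2, 0.5]
gripper_width: -0.0002
gripper_force: 0.0
```

Emit:
carry_out --pt "0 0 0 0 0 0.164 1" --pt "0 0 0 0 0 0.164 1" --pt "0 0 0 0 0 0.164 1" --pt "0 0 0 0 0 0.164 1" --pt "0 0 0 0 0 0.164 1" --pt "0 0 0 0 0 0.164 1" --pt "0 0 0 0 0 0.164 1" --pt "0 0 0 0 0 0.164 1"

```text
time_s: 4.25
eef_pos: [0.6464, 0.0644, 0.2006]
tcp_rot: [-3.141, 0.0, 0.203]
ft_force: [-0.4, -0.3, 0.1]
gripper_width: -0.0003
gripper_force: 0.0
```

Emit:
carry_out --pt "0 0 2 0 0 0 1" --pt "0 0 2 0 0 0 1" --pt "0 0 2 0 0 0 1" --pt "0 0 1.5 0 0 0 1" --pt "0 0 1 0 0 0 1" --pt "0 0 0.8 0 0 0 1" --pt "0 0 0 0 0 0 1" --pt "0 0 0 0 0 0 1"

```text
time_s: 5.25
eef_pos: [0.647, 0.0641, 0.1083]
tcp_rot: [3.142, -0.001, 0.208]
ft_force: [0.3, 0.5, 0.6]
gripper_width: 0.0004
gripper_force: 0.0
```

Emit:
carry_out --pt "0.124 -0.669 0 0 0 -0.0873 1" --pt "0.124 -0.669 0 0 0 -0.0873 1" --pt "0.124 -0.669 0 0 0 -0.0873 1" --pt "0.124 -0.669 0 0 0 -0.0873 1" --pt "0.124 -0.669 0 0 0 -0.0873 1" --pt "0.124 -0.669 0 0 0 -0.0873 1" --pt "0 0 0 0 0 0 1" --pt "0 0 0 0 0 0 1"

```text
time_s: 6.25
eef_pos: [0.6372, 0.1029, 0.1081]
tcp_rot: [3.141, -0.001, 0.73]
ft_force: [0.1, -0.3, 1.0]
gripper_width: -0.0001
gripper_force: 0.0
```

```bash
cat > st.py <<'E'
from fit import *
im=arm.read_camera('top')
print({k:[(q[1],q[2]) for q in v] for k,v in turret(im).items()})
o=arm.get_obs();print(o['eef_pos'],o['tcp_rot'],o['ft_force'],o['qpos'].round(2))
AX=np.array([.5683,.0647]); d=o['eef_pos'][:2]-AX; y=o['tcp_rot'][2]; R=np.array([[np.cos(y),np.sin(y)],[np.sin(y),-np.cos(y)]])
print('tcp in tool frame',R.T@d*1e3,'phi',np.degrees(np.arctan2(d[1],d[0])),'yaw',np.degrees(y))
w=turret(im)
for c,k in(('blue',0),('yellow',1),('red',2),('green',4)):
    for q in w[c]:
        e=q[0]-AX; print(c,'r',np.linalg.norm(e).round(4),'-> blue deg',round((np.degrees(np.arctan2(e[1],e[0]))-72*k)%360,1),q[2])
E
python3 st.py; python3 -c "
from h import *
im=arm.read_camera('top');cv2.imwrite('pics/c2.png',cv2.resize(im[130:280,150:350,::-1],(800,600),interpolation=cv2.INTER_CUBIC))"
```

```text
{'blue': [], 'yellow': [], 'green': [(array([284.1, 169.4]), np.int32(131))], 'red': [(array([285.4, 213.3]), np.int32(146)), (array([287.7, 237.7]), np.int32(78))]}
[0.63713764 0.10280774 0.10805246] [ 3.14107431e+00 -4.23023683e-04  7.29927189e-01] [-0.25532827 -0.15730561 -0.70669892] [-0.73  0.43  0.68  1.6  -0.28  1.21 -0.83]
tcp in tool frame [76.71021776 17.50323158] phi 28.968420362158817 yaw 41.821747269284884
red r 0.0481 -> blue deg 58.0 146
red r 0.0971 -> blue deg 50.5 78
green r 0.0485 -> blue deg 57.7 131
```

View pics/c2.png

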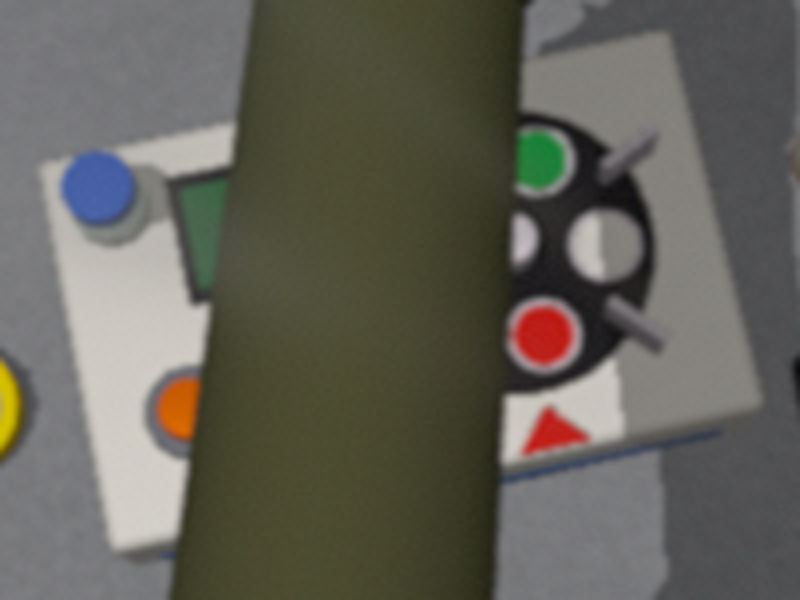

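The arm hides the gripper, and green at about (284,169) hasn't moved. I'll look from the other two cameras.

```bash
python3 -c "
from h import *
im=arm.read_camera('scene');a=cv2.resize(im[130:290,200:380,::-1],(640,569),interpolation=cv2.INTER_CUBIC)
cv2.imwrite('pics/s2.png',a)
cv2.imwrite('pics/w2.png',arm.read_camera('wrist')[:,:,::-1])"
```

```text
(no output)
```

View pics/s2.png

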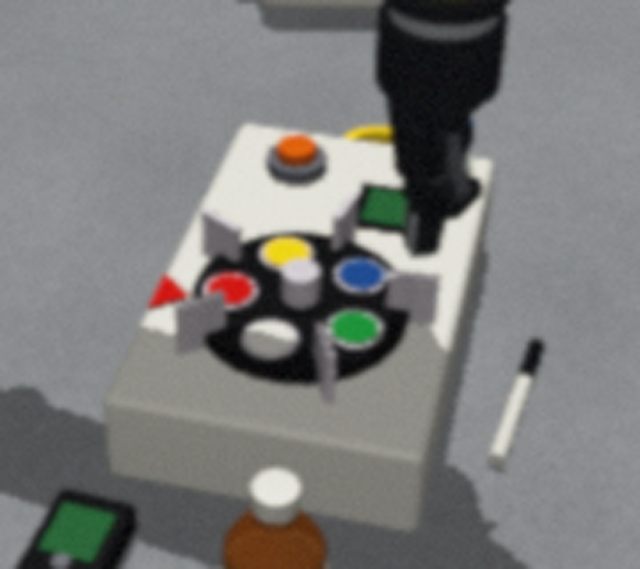

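View pics/w2.png

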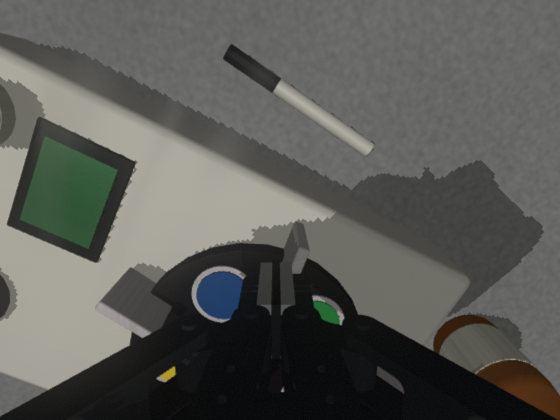

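The scene crop shows the fingertip near (425,240), beside blue on the CCW side of the blue-green tab. The wrist view shows that tab at (297,250), right next to the finger. I'll check the reported TCP against the cameras.

```bash
python3 - <<'E'
from h import *
def proj(n,P):
    c=arm.calibration(n);T=np.linalg.inv(c['world_from_camera']);p=T[:3,:3]@np.array(P)+T[:3,3];q=c['camera_matrix']@p;return (q[:2]/q[2]).round(1)
AX=np.array([.5683,.0647])
tcp=arm.get_obs()['eef_pos']
def pol(r,a,z): a=np.radians(a);return [*(AX+r*np.array([np.cos(a),np.sin(a)])),z]
s=lambda p:((p-[200,130])*640/180).round()
for nm,P in dict(tcp=tcp,axis=pol(0,0,.098),hub=pol(0,0,.122),tab22=pol(75,22.1,.126),tab94=pol(75,94.1,.126),blue=pol(48,58.1,.098),green=pol(48,-13.9,.098)).items():
    print(nm,np.round(P,3),'scenecrop',s(proj('scene',P)),'wrist',proj('wrist',P))
E
```

```text
tcp [0.637 0.103 0.108] scenecrop [416. 282.] wrist [277.1 253.3]
axis [0.568 0.065 0.098] scenecrop [299. 292.] wrist [249.1 360.2]
hub [0.568 0.065 0.122] scenecrop [299. 265.] wrist [246.  390.2]
tab22 [70.058 28.282  0.126] scenecrop [-17527.  -1315.] wrist [-152.3 1349.8]
tab94 [-4.794 74.873  0.126] scenecrop [1113. -825.] wrist [1818.4 1350. ]
blue [25.933 40.815  0.098] scenecrop [3353. -752.] wrist [ 625.6 1355.2]
green [ 47.163 -11.466   0.098] scenecrop [-1734.  -934.] wrist [-1512.1  1371.6]
```

```bash
python3 - <<'E'
from h import *
def proj(n,P):
    c=arm.calibration(n);T=np.linalg.inv(c['world_from_camera']);p=T[:3,:3]@np.array(P)+T[:3,3];q=c['camera_matrix']@p;return (q[:2]/q[2]).round(1)
AX=np.array([.5683,.0647])
tcp=arm.get_obs()['eef_pos']
def pol(r,a,z): a=np.radians(a);return [*(AX+r/1e3*np.array([np.cos(a),np.sin(a)])),z]
s=lambda p:((p-[200,130])*640/180).round()
D=dict(tcp=tcp,tcpup15=tcp+[0,0,.015],tcpup25=tcp+[0,0,.025],blue=pol(48,58.1,.098),green=pol(48,-13.9,.098))
for a in (-49.9,22.1,94.1):
  for r in(58,92):
    for z in(.1,.126): D[f'tab{a} {r} {z}']=pol(r,a,z)
for nm,P in D.items():
    print(nm,np.round(P,3),'scenecrop',s(proj('scene',P)),'wrist',proj('wrist',P))
E
```

```text
tcp [0.637 0.103 0.108] scenecrop [416. 282.] wrist [277.1 253.3]
tcpup15 [0.637 0.103 0.123] scenecrop [418. 265.] wrist [277.3 265.8]
tcpup25 [0.637 0.103 0.133] scenecrop [419. 253.] wrist [277.4 275.3]
blue [0.594 0.105 0.098] scenecrop [359. 272.] wrist [224.3 294.7]
green [0.615 0.053 0.098] scenecrop [352. 325.] wrist [314.2 322.8]
tab-49.9 58 0.1 [0.606 0.02  0.1  ] scenecrop [316. 347.] wrist [342.6 364.8]
tab-49.9 58 0.126 [0.606 0.02  0.126] scenecrop [318. 316.] wrist [351.3 398.4]
tab-49.9 92 0.1 [ 0.628 -0.006  0.1  ] scenecrop [328. 382.] wrist [397.4 366.2]
tab-49.9 92 0.126 [ 0.628 -0.006  0.126] scenecrop [329. 351.] wrist [413.  399.9]
tab22.1 58 0.1 [0.622 0.087 0.1  ] scenecrop [385. 298.] wrist [281.  283.3]
tab22.1 58 0.126 [0.622 0.087 0.126] scenecrop [387. 267.] wrist [281.8 308.7]
tab22.1 92 0.1 [0.654 0.099 0.1  ] scenecrop [436. 302.] wrist [302.4 230.6]
tab22.1 92 0.126 [0.654 0.099 0.126] scenecrop [439. 272.] wrist [306.4 249.6]
tab94.1 58 0.1 [0.564 0.123 0.1  ] scenecrop [333. 243.] wrist [169.3 312.4]
tab94.1 58 0.126 [0.564 0.123 0.126] scenecrop [335. 213.] wrist [154.9 341. ]
tab94.1 92 0.1 [0.562 0.156 0.1  ] scenecrop [352. 217.] wrist [118.8 280.6]
tab94.1 92 0.126 [0.562 0.156 0.126] scenecrop [354. 188.] wrist [ 96.7 305.7]
```

```bash
python3 -c "
import cv2,numpy as np
a=cv2.imread('pics/w2.png')[200:350,200:350];b=cv2.imread('pics/s2.png')[150:350,330:480]
a=np.clip(a*1.8,0,255).astype('uint8');b=np.clip(b*1.8,0,255).astype('uint8')
cv2.imwrite('pics/z2.png',np.hstack([cv2.resize(a,(440,440)),cv2.resize(b,(330,440))]))"
```

```text
(no output)
```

View pics/z2.png

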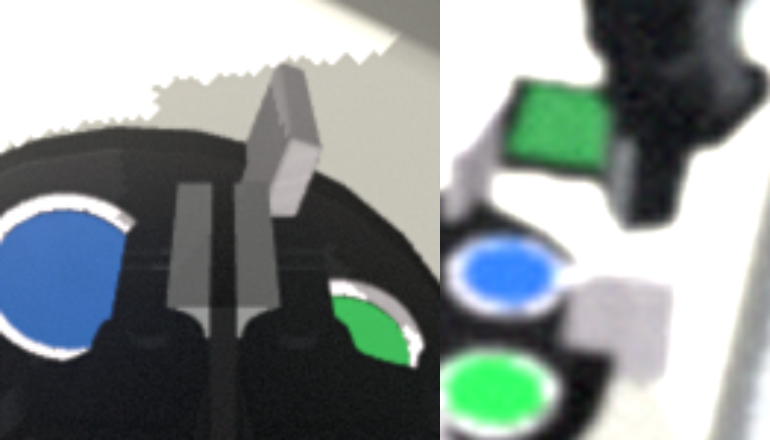

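```bash
python3 - <<'E'
from h import *
def P(n):
    c=arm.calibration(n); return c['camera_matrix']@np.linalg.inv(c['world_from_camera'])[:3]
for w in((276,262),(276,264)):
  for su in((425,251),(420,249),(422,256)):
    s=np.array(su)*180/640+[200,130]
    X=cv2.triangulatePoints(P('wrist'),P('scene'),np.array(w,float).reshape(2,1),s.reshape(2,1)).ravel();X=X[:3]/X[3]
    q=P('wrist')@[*X,1];r=P('scene')@[*X,1]
    print(X.round(4),(q[:2]/q[2]-w).round(1),(r[:2]/r[2]-s).round(1))
print(arm.get_obs()['eef_pos'],arm.get_obs()['qpos'],arm.calibration('wrist')['world_from_camera'].round(3))
E
```

```text
[0.6402 0.1075 0.1321] [-1.3  1.9] [0.3 0.2]
[0.6381 0.1072 0.1322] [-3.7  5.4] [0.9 0.5]
[0.6388 0.1063 0.1283] [-1.3  1.8] [0.3 0.2]
[0.64   0.1071 0.1326] [-0.8  1.2] [0.2 0.1]
[0.638  0.1067 0.1327] [-3.2  4.7] [0.8 0.5]
[0.6387 0.1058 0.1287] [-0.8  1.1] [0.2 0.1]
[0.63694935 0.10293408 0.10781629] [-0.728268    0.42800199  0.68113254  1.60114693 -0.28260409  1.2131325
 -0.83183926] [[ 0.667 -0.711 -0.222  0.693]
 [-0.745 -0.637 -0.2    0.155]
 [ 0.001  0.299 -0.954  0.28 ]
 [ 0.     0.     0.     1.   ]]
```

The tips really sit about 22 mm above the reported TCP, at about z=0.13, so they passed over the tab. I'll go back, then descend farther.

Emit:
carry_out --pt "0 0 -1 0 0 0 1" --pt "-0.181 0.656 0 0 0 0.0873 1" --pt "-0.181 0.656 0 0 0 0.0873 1" --pt "-0.181 0.656 0 0 0 0.0873 1" --pt "-0.181 0.656 0 0 0 0.0873 1" --pt "-0.181 0.656 0 0 0 0.0873 1" --pt "-0.181 0.656 0 0 0 0.0873 1" --pt "0 0 0 0 0 0 1"

```text
time_s: 7.45
eef_pos: [0.6469, 0.0633, 0.1184]
tcp_rot: [3.141, -0.001, 0.207]
ft_force: [-0.1, -0.0, -0.3]
gripper_width: -0.0001
gripper_force: 0.0
```

Emit:
carry_out --pt "0 0 1 0 0 0 1" --pt "0 0 0.5 0 0 0 1" --pt "0 0 0.4 0 0 0 1" --pt "0 0 0.4 0 0 0 1" --pt "0 0 0.3 0 0 0 1" --pt "0 0 0.2 0 0 0 1" --pt "0 0 0 0 0 0 1" --pt "0 0 0 0 0 0 1"

```text
time_s: 8.45
eef_pos: [0.6467, 0.0642, 0.0899]
tcp_rot: [-3.142, -0.0, 0.208]
ft_force: [-0.1, 0.2, 0.4]
gripper_width: 0.0001
gripper_force: 0.0
```

```bash
python3 st.py; python3 -c "
from h import *
im=arm.read_camera('scene');a=cv2.resize(im[150:270,220:360,::-1],(700,600),interpolation=cv2.INTER_CUBIC)
cv2.imwrite('pics/s3.png',a)"
```

```text
{'blue': [], 'yellow': [], 'green': [], 'red': [(array([289.8, 213.9]), np.int32(37)), (array([288.2, 237.2]), np.int32(73))]}
[0.64670322 0.06415801 0.08991839] [-3.14153836e+00 -3.51886051e-04  2.07824916e-01] [ 0.64261641 -0.75246592  0.53627331] [-0.73  0.48  0.78  1.61 -0.36  1.2  -1.24]
tcp in tool frame [76.60431357 16.70743164] phi -0.3960724057400051 yaw 11.907490539305954
red r 0.0528 -> blue deg 66.5 37
red r 0.0964 -> blue deg 51.2 73
```

View pics/s3.png

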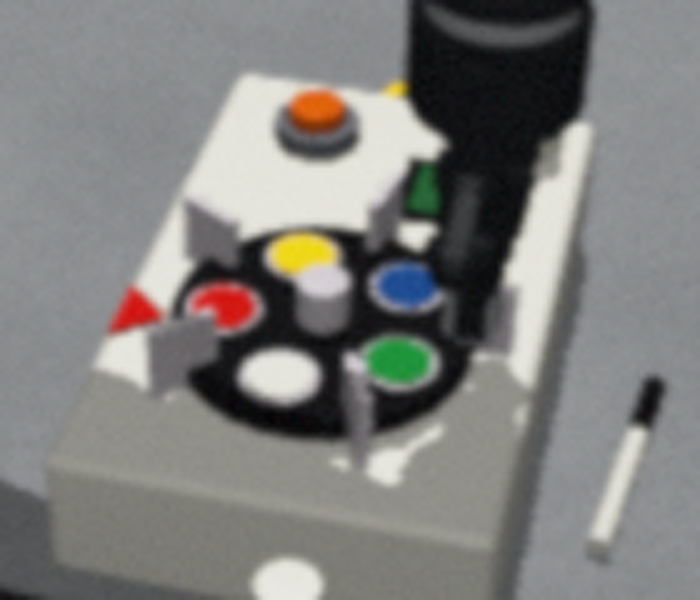

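The scene crop shows the fingertip at (470,340), in front of the blue-green tab (500,310) on its CW side and below its top. Now I push.

Emit:
carry_out --pt "0.124 -0.669 0 0 0 -0.0873 1" --pt "0.124 -0.669 0 0 0 -0.0873 1" --pt "0.124 -0.669 0 0 0 -0.0873 1" --pt "0.124 -0.669 0 0 0 -0.0873 1" --pt "0.124 -0.669 0 0 0 -0.0873 1" --pt "0.124 -0.669 0 0 0 -0.0873 1" --pt "0.124 -0.669 0 0 0 -0.0873 1" --pt "0.124 -0.669 0 0 0 -0.0873 1"

```text
time_s: 9.55
eef_pos: [0.6297, 0.1139, 0.0899]
tcp_rot: [3.14, 0.0, 0.908]
ft_force: [1.0, -1.4, -0.8]
gripper_width: 0.0003
gripper_force: 0.7
```

```bash
cat > st.py <<'E'
from fit import *
AX=np.array([.5683,.0647])
o=arm.get_obs();d=o['eef_pos'][:2]-AX; y=o['tcp_rot'][2]; R=np.array([[np.cos(y),np.sin(y)],[np.sin(y),-np.cos(y)]])
print('tcp',o['eef_pos'].round(4),'tool frame mm',(R.T@d*1e3).round(1),'yaw',np.degrees(y).round(1),'F',o['ft_force'].round(1),o['qpos'].round(2))
for n,box in(('top',(235,145,330,232)),('scene',(252,190,320,240))):
    w=turret(arm.read_camera(n),n,box)
    for c,k in(('blue',0),('yellow',1),('red',2),('green',4)):
        for q in w[c]:
            e=q[0]-AX; print(n,c,'r',np.linalg.norm(e).round(4),'-> blue deg',round((np.degrees(np.arctan2(e[1],e[0]))-72*k)%360,1),q[2])
E
python3 st.py
```

```text
tcp [0.6297 0.1139 0.0899] tool frame mm [76.5 18.1] yaw 52.1 F [ 1.  -1.4 -0.8] [-0.72  0.42  0.63  1.63 -0.27  1.17 -0.68]
top red r 0.048 -> blue deg 82.3 143
top green r 0.0469 -> blue deg 76.7 71
scene blue r 0.0479 -> blue deg 83.8 77
scene yellow r 0.0485 -> blue deg 83.2 91
scene red r 0.0492 -> blue deg 82.0 60
scene green r 0.1048 -> blue deg 157.0 30
scene green r 0.049 -> blue deg 86.3 53
```

Emit:
carry_out --pt "0.124 -0.669 0 0 0 -0.0873 1" --pt "0.124 -0.669 0 0 0 -0.0873 1" --pt "0.124 -0.669 0 0 0 -0.0873 1" --pt "0.124 -0.669 0 0 0 -0.0873 1" --pt "0.124 -0.669 0 0 0 -0.0873 1" --pt "0.124 -0.669 0 0 0 -0.0873 1" --pt "0.124 -0.669 0 0 0 -0.0873 1" --pt "0.124 -0.669 0 0 0 -0.0873 1"

```text
time_s: 10.65
eef_pos: [0.5842, 0.1417, 0.09]
tcp_rot: [3.14, 0.0, 1.605]
ft_force: [1.8, -0.3, -0.4]
gripper_width: -0.0002
gripper_force: 0.7
```

```bash
python3 st.py
```

```text
tcp [0.5842 0.1417 0.09  ] tool frame mm [76.4 18.5] yaw 92.0 F [ 1.8 -0.3 -0.4] [-0.71  0.32  0.51  1.73 -0.17  1.14 -0.12]
top yellow r 0.0483 -> blue deg 122.2 169
top red r 0.0482 -> blue deg 122.0 138
top green r 0.0426 -> blue deg 115.8 44
scene blue r 0.05 -> blue deg 124.3 57
scene yellow r 0.0478 -> blue deg 122.5 90
scene red r 0.0484 -> blue deg 124.2 82
scene green r 0.115 -> blue deg 148.4 47
scene green r 0.0472 -> blue deg 122.1 65
```

Emit:
carry_out --pt "0.124 -0.669 0 0 0 -0.0873 1" --pt "0.124 -0.669 0 0 0 -0.0873 1" --pt "0.124 -0.669 0 0 0 -0.0873 1" --pt "0.124 -0.669 0 0 0 -0.0873 1" --pt "0.124 -0.669 0 0 0 -0.0873 1" --pt "0.124 -0.669 0 0 0 -0.0873 1" --pt "0.124 -0.669 0 0 0 -0.0873 1" --pt "0.124 -0.669 0 0 0 -0.0873 1"

```text
time_s: 11.75
eef_pos: [0.5314, 0.1342, 0.09]
tcp_rot: [3.14, -0.0, 2.303]
ft_force: [0.9, 0.9, -0.0]
gripper_width: 0.0002
gripper_force: 0.7
```

Emit:
carry_out --pt "0.124 -0.669 0 0 0 -0.0873 1" --pt "0.124 -0.669 0 0 0 -0.0873 1" --pt "0.124 -0.669 0 0 0 -0.0873 1" --pt "0.124 -0.669 0 0 0 -0.0873 1" --pt "0.124 -0.669 0 0 0 -0.0873 1" --pt "0 0 0 0 0 0 1" --pt "0 0 0 0 0 0 1" --pt "0 0 0 0 0 0 1"

```text
time_s: 12.75
eef_pos: [0.5058, 0.1116, 0.0897]
tcp_rot: [-3.142, 0.0, 2.738]
ft_force: [0.3, -1.0, -0.2]
gripper_width: 0.0001
gripper_force: 0.0
```

```bash
python3 st.py
```

```text
tcp [0.5058 0.1116 0.0897] tool frame mm [75.9 18.5] yaw 156.9 F [ 0.3 -1.  -0.2] [-0.63  0.13  0.39  1.93 -0.05  1.1   0.95]
top yellow r 0.0482 -> blue deg 187.4 166
top red r 0.0481 -> blue deg 187.1 137
scene blue r 0.0476 -> blue deg 187.5 79
scene yellow r 0.0485 -> blue deg 188.4 104
scene red r 0.0484 -> blue deg 187.2 79
scene green r 0.1152 -> blue deg 148.0 46
scene green r 0.05 -> blue deg 187.1 51
```

Emit:
carry_out --pt "0.069 -0.333 0 0 0 -0.0436 1" --pt "0.069 -0.333 0 0 0 -0.0436 1" --pt "0.069 -0.333 0 0 0 -0.0436 1" --pt "0 0 0 0 0 0 1" --pt "0 0 0 0 0 0 1" --pt "0 0 0 0 0 0 1" --pt "0 0 0 0 0 0 1" --pt "0 0 0 0 0 0 1"

```text
time_s: 13.85
eef_pos: [0.5001, 0.103, 0.0897]
tcp_rot: [3.142, -0.0, 2.87]
ft_force: [-0.2, 1.3, -0.4]
gripper_width: -0.0
gripper_force: 0.2
```

```bash
python3 st.py
```

```text
tcp [0.5001 0.103  0.0897] tool frame mm [75.9 18.6] yaw 164.5 F [-0.2  1.3 -0.4] [-0.62  0.11  0.38  1.94 -0.05  1.1   1.09]
top yellow r 0.048 -> blue deg 194.4 169
top red r 0.0503 -> blue deg 190.0 87
scene blue r 0.0469 -> blue deg 193.2 73
scene yellow r 0.0486 -> blue deg 195.3 105
scene red r 0.0487 -> blue deg 194.3 79
scene green r 0.1138 -> blue deg 149.4 55
scene green r 0.0491 -> blue deg 195.2 52
```

Emit:
carry_out --pt "0 0.4 0 0 0 0 1" --pt "0 0.8 0 0 0 0 1" --pt "0 0 -2 0 0 0 1" --pt "0 0 -3 0 0 0 1" --pt "0 0 -2 0 0 0 1" --pt "1.3 2.4 0 0 0 0 1" --pt "1.3 2.4 0 0 0 0 1" --pt "1.3 2.4 0 0 0 0 1"

```text
time_s: 14.95
eef_pos: [0.4849, 0.1957, 0.1599]
tcp_rot: [3.141, 0.0, 2.871]
ft_force: [0.3, -0.5, -0.2]
gripper_width: -0.0002
gripper_force: 0.0
```

Emit:
carry_out --pt "1.35 2.46 0 0 0 0 1" --pt "0 0 2 0 0 0 1" --pt "0 0 2 0 0 0 1" --pt "0 0 1 0 0 0 1" --pt "0 0 0 0 0 0 1" --pt "0 0 0 0 0 0 1" --pt "0 0 0 0 0 0 1" --pt "0 0 0 0 0 0 1"

```text
time_s: 15.95
eef_pos: [0.479, 0.2217, 0.1103]
tcp_rot: [3.141, 0.001, 2.87]
ft_force: [0.9, -0.3, -0.3]
gripper_width: 0.0
gripper_force: 0.0
```

```bash
python3 st.py; python3 -c "
from h import *
im=arm.read_camera('scene');a=cv2.resize(im[130:250,220:360,::-1],(700,600),interpolation=cv2.INTER_CUBIC)
cv2.imwrite('pics/s4.png',a)"
```

```text
tcp [0.479  0.2217 0.1103] tool frame mm [128.1 127.4] yaw 164.5 F [ 0.9 -0.3 -0.3] [-0.75  0.13  0.28  1.88 -0.04  1.14  0.85]
top blue r 0.048 -> blue deg 194.5 149
top yellow r 0.048 -> blue deg 194.7 164
top red r 0.0479 -> blue deg 193.9 134
top green r 0.0478 -> blue deg 194.1 123
scene blue r 0.0469 -> blue deg 193.2 72
scene yellow r 0.0483 -> blue deg 195.0 107
scene red r 0.0488 -> blue deg 194.5 78
scene green r 0.1139 -> blue deg 149.6 52
scene green r 0.0499 -> blue deg 195.1 49
```

View pics/s4.png

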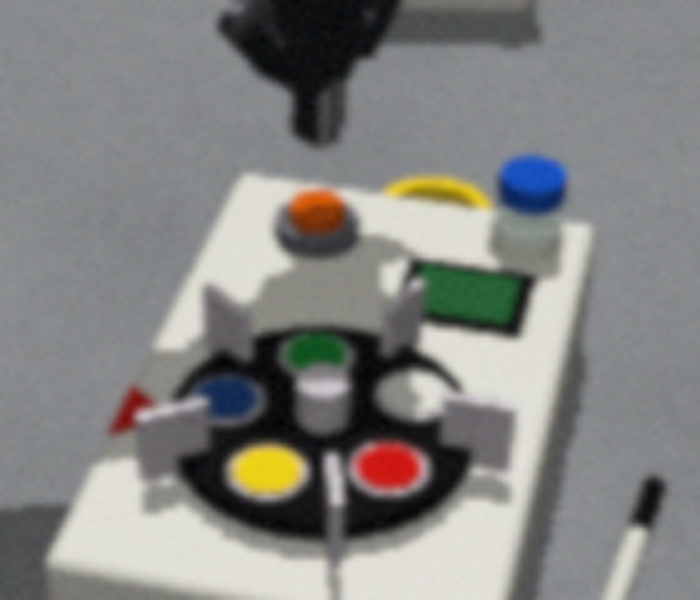

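The scene crop shows the fingertip (317,140) straight above the orange button (317,205), about 40 mm up. Blue is at 194.4° against a target of 195°. I'll descend in stages.

Emit:
carry_out --pt "0 0 1.5 0 0 0 1" --pt "0 0 1 0 0 0 1" --pt "0 0 0.5 0 0 0 1" --pt "0 0 0.2 0 0 0 1" --pt "0 0 0.2 0 0 0 1" --pt "0 0 0.1 0 0 0 1" --pt "0 0 0.1 0 0 0 1" --pt "0 0 0 0 0 0 1"

```text
time_s: 17.1
eef_pos: [0.4787, 0.2216, 0.0738]
tcp_rot: [3.141, 0.0, 2.87]
ft_force: [0.5, 0.1, 0.4]
gripper_width: 0.0005
gripper_force: 0.0
```

Emit:
carry_out --pt "0 0 0.1 0 0 0 1" --pt "0 0 0.1 0 0 0 1" --pt "0 0 0.1 0 0 0 1" --pt "0 0 0.1 0 0 0 1" --pt "0 0 0 0 0 0 1" --pt "0 0 0 0 0 0 1" --pt "0 0 0 0 0 0 1" --pt "0 0 0 0 0 0 1"

```text
time_s: 18.1
eef_pos: [0.4787, 0.2216, 0.0698]
tcp_rot: [3.141, 0.0, 2.87]
ft_force: [-1.5, -0.8, 3.1]
gripper_width: -0.0001
gripper_force: 1.2
```

Emit:
carry_out --pt "0 0 0.1 0 0 0 1" --pt "0 0 0.1 0 0 0 1" --pt "0 0 0.1 0 0 0 1" --pt "0 0 0.1 0 0 0 1" --pt "0 0 0 0 0 0 1" --pt "0 0 0 0 0 0 1" --pt "0 0 0 0 0 0 1" --pt "0 0 0 0 0 0 1"

```text
time_s: 19.1
eef_pos: [0.4787, 0.2216, 0.0658]
tcp_rot: [3.141, 0.0, 2.87]
ft_force: [-1.1, -0.2, 4.1]
gripper_width: 0.0002
gripper_force: 2.3
```

Emit:
carry_out --pt "0 0 0.1 0 0 0 1" --pt "0 0 0.1 0 0 0 1" --pt "0 0 0.1 0 0 0 1" --pt "0 0 0 0 0 0 1" --pt "0 0 0 0 0 0 1" --pt "0 0 0 0 0 0 1" --pt "0 0 0 0 0 0 1" --pt "0 0 0 0 0 0 1"

```text
time_s: 20.1
eef_pos: [0.4788, 0.2217, 0.0652]
tcp_rot: [3.141, -0.0, 2.87]
ft_force: [-7.4, -3.0, 19.7]
gripper_width: -0.0001
gripper_force: 10.1
```

Force has jumped to about 20 N with TCP at 0.065, so the button is at its stop. Now I release.

Emit:
carry_out --pt "0 0 -0.3 0 0 0 1" --pt "0 0 -0.5 0 0 0 1" --pt "0 0 -1.5 0 0 0 1" --pt "0 0 -3 0 0 0 1" --pt "0 0 -3 0 0 0 1" --pt "0 0 -3 0 0 0 1" --pt "0 0 0 0 0 0 1" --pt "0 0 0 0 0 0 1"

```text
time_s: 21.1
eef_pos: [0.4783, 0.2214, 0.1752]
tcp_rot: [-3.141, -0.001, 2.87]
ft_force: [-0.6, -0.3, -0.6]
gripper_width: 0.0
gripper_force: 0.0
```

```bash
python3 st.py; python3 - <<'E'
from h import *
print([(p,a) for p,a in blobs(arm.read_camera('scene'),'orange',(265,160,300,185),6)],'before: 283.0 171.8 68')
print(blobs(arm.read_camera('top'),'red',(275,228,302,250)),'before 287.6 237.8')
E
```

```text
tcp [0.4783 0.2214 0.1752] tool frame mm [128.7 126.8] yaw 164.5 F [-0.6 -0.3 -0.6] [-0.75  0.07  0.28  1.8  -0.02  1.27  0.83]
top blue r 0.048 -> blue deg 194.5 148
top yellow r 0.048 -> blue deg 194.7 165
top red r 0.0482 -> blue deg 194.1 131
top green r 0.0477 -> blue deg 193.9 121
scene blue r 0.0471 -> blue deg 192.8 70
scene yellow r 0.0484 -> blue deg 194.8 107
scene red r 0.0481 -> blue deg 194.8 82
scene green r 0.1136 -> blue deg 149.5 54
scene green r 0.0503 -> blue deg 195.2 47
[(array([283. , 171.8]), np.int32(68))] before: 283.0 171.8 68
[(array([287.5, 237.9]), np.int32(72))] before 287.6 237.8
```

The blue filter is at the pointer, the button is back up, and the photometer hasn't moved, so I'm handing in.

```bash
python3 -c "
from workcell import arm
print(arm.job_done())"
```

```text
the job is handed in; nothing more can be done
None
```

The job is handed in, with no verdict returned: the blue filter stopped within about 1° of the pointer, the start button was pressed to its stop and came back up, and the photometer's pointer was where it started in the top camera; I didn't re-measure the other bench items.

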